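Turn the swivel hook home and hang up the cam clamp

ROBOT

A 6-joint arm with a two-finger parallel gripper is mounted at the origin on the work surface. World frame = base frame: x ahead of the robot, y to its left, z up, the work surface at z = 0. Lengths are in m, angles in rad, forces in N, time in s.
With the tool pointing down it reaches from about 0.325 to 0.85 m from the base axis. Payload 4.4 kg.
Tool frame: the origin (TCP) lies at the very end of the fingers, on their centre line; the grasp point (between the pads) lies 19 mm behind it (robot.grip_depth is the z of the grasp point in the tool frame, in m); z points along the fingers, y is the line along which they close (so a half turn about z gives the same grasp; the last joint's range is limited). The gripper opens to 94 mm and grips with 3 to 60 N. Pads are 16 mm wide; open, the fingers measure 119 mm over their backs; the gripper's body (75 mm by 177 mm) begins 78 mm behind the grasp point.
Start: joints at [1.077, 0.207, 1.542, -0, 1.393, -0.15], TCP at [0.194, 0.541, 0.205] pointing down, gripper open.
Joint ranges: [-2.73, 2.73], [-0.86, 2.22], [0.23, 2.46], [-1.11, 4.25], [0.08, 2.63], [-2.82, 2.82]. Speed limits (rad/s): [2.79, 2.79, 3.14, 3.14, 3.14, 3.14].

INTERFACE

Orientations are given as a unit quaternion [x, y, z, w].
In Python, from plant import robot, cams, order, readout gives the robot as it stands (robot), with the cameras (cams), the job (order) and the readings (readout).
- The arm moves only by the shell command python3 inch.py [OPENING] [FORCE], which reads ROWS from standard input. ROWS is a JSON list of rows, 1 to 5 of them, each an object with the fields pos (a list: dx, dy, dz in m), r (a list: a rotation vector rx, ry, rz in rad); a field left out counts as zero; each row shifts and turns the commanded pose from where the row before left it, along the tool's axes as they then stand; what a row does not reach is not made up. A row lasts 1/10 s, in which the tool goes at most 0.05 m and 0.15 rad, less where a joint would pass 70% of its speed; a pose out of reach is approached as far as the arm can. OPENING is the finger opening in m, set as the command begins (- or left out keeps the last). The fingers move at their own pace and stop on an object; FORCE is the grip in N (left out, the last holds). Time passes only in rows, so rows that do not move let the fingers close. It prints the time, the measured TCP pose, the force, the opening and the grip force at its end. Input that does not fit is refused with a message, and nothing moves.
- readout.observe(): the state, without advancing time (a new reading comes with each control period).
- cams.capture(name): name is "side" or "top" or "wrist"; returns a dict with "img" (480x640x3 uint8, blue, green, red), "camera_matrix" (3x3 intrinsics, pixels), "rvec" (rotation vector, rad) and "tvec" (3), from world to camera coordinates, as OpenCV has them. Camera axes: x right, y down, z forward; pixel columns grow to the right and rows downward; lengths in m; the calibration is good to about 2 mm. A picture is of the moment at which its call begins. There is no depth.
- order.finish_job(): hands the job in; it is judged then, once.
The state is a dict: "time_s": time; "joint_positions": joint angles; "joint_velocities": joint speeds; "joint_torque": joint torques, N m; "eef_pos": TCP position; "tool_rot": TCP orientation; "contact_force": force on the tool from outside, world axes, zero at the start; "torque": the same for the moment, N m; "opening": finger opening in m; "grasp_force": force on a finger pad.
Only numpy, scipy, OpenCV 4.12 (cv2) and the standard library are available. Lean on these libraries where they do the work, as an engineer would, in place of code of your own. Each camera call takes 0.05 s, during which the arm holds its last target. There are 200 camera calls.

TASK

First swing the stand's swivel hook round until it rests against its stop, facing the way the red arrow on the stand's base points. Then pick up the wooden cam clamp and hang it by its steel eye on that hook, gently, so that it hangs upright and at rest with the hook still home against its stop. Leave the rest of the bench as it is.

Things in the scene. Friction and masses are not known exactly. Their poses are not given: they have to be found in the camera images.
- stand: fixed clamp stand: dark steel base 140 (x) x 130 (y) x 14 mm; on its centre a grey post 24 mm across, up to z 230 mm. On the post's front, under the hook's home place, a black rubber-faced back rest 44 mm wide, z 65 to 200 mm, its face 42 mm in front of the post axis. Origin at the centre of the base's underside, on the post axis, z up. The red arrow on the base points along the stand's own -x.
- swivel (a joint): turning of the hook about the post axis, rad: 0 = against its hard stop, facing along the stand's -x (the red arrow); positive = turned anticlockwise seen from above, up to 2.6. Stiff dry friction, about 0.1 N m, no spring; it stays where it is left.
- hook_seat (a point): lowest point of the hook's V (centre line of its 9 mm round bar), 55 mm out from the post axis, 245 mm above the bench. Its -x axis points the way the hook faces, z up. One leg rises inwards, 43 mm in and 20 up, to a brass collar 34 mm across (z 230 to 275 mm) that turns with the hook; the other, the prong, rises outwards at 45 degrees to the tip.
- hook_tip (a point): centre of the red ball, 14 mm in diameter, at the free end of the prong: 40 mm further out and 40 mm higher than the seat (95 mm from the post axis, z 285 mm).
- clamp: cam clamp lying flat, about 0.4 kg (varies by a third), 200 mm long, 24 mm thick. Origin on its underside, on the bar's centre line; +x along the bar to the eye, z up as it lies. Aluminium bar 20 mm wide, 12 thick (z 6 to 18), x -86 to +68. Two wooden jaws, 24 mm wide, at x +46 and -66, reach from y -14 to +68; orange cam lever at x -76 to -86, y 15 to 65.
- clamp_eye (a point): centre of the steel hanging eye at the clamp's end: ring with a hole 32 mm in diameter, 48 mm outside, 10 mm thick, its hole's axis along the clamp's z; 90 mm from the clamp's origin along +x, 12 mm above the underside. Its axes are the clamp's.
- clamp_grip (a point): bare stretch of the bar midway between the jaws (86 mm free between them) close to the centre of mass, 98 mm from the eye centre; 12 mm above the underside. Grip across the bar's 20 mm width. Let go tilted on the hook, the clamp swings down against the back rest and settles in some 3 s.
- mallet: bystander: hammer 200 mm long, lying along its x, origin on its underside
- tape: bystander: roll of brown tape, 100 mm across, 48 mm high, origin at the centre of its underside
- glue: bystander: white bottle 60 mm across, 150 mm high, origin at the centre of its underside
- driver: bystander: blue screwdriver 180 mm long
- offcut: bystander: dark wood offcut 160 x 50 x 22 mm
- mug: bystander: blue mug 80 mm across, 90 mm high
- spanner: bystander: steel spanner 160 mm long

How it is judged:
By the outcome, as a careful person would: the job done as asked, in the order asked, and still so for the second after the job is handed in, with the robot touching nothing.
It also fails if it takes over 72 s, if anything falls off the work surface, if the arm or the gripper's body presses on something with over 40 N, if the wrist force passes 120 N, or if a joint passes its speed limit or range.

## Working session

There is one attempt and no reset: what is moved stays moved. The work goes in short steps, Python scripts to look and compute and a shell command to move; the robot and the scene stay as the last step left them, time stands still between calls to the robot, and variables do not carry over. Pictures are saved under pics/ and viewed, at most 14 in all, crops included, and the job is handed in when it is done.

```bash
ls; mkdir -p pics; python3 - <<'E'
from plant import robot, cams, order, readout
import cv2
for n in ("top","side"):
    c=cams.capture(n); cv2.imwrite(f"pics/{n}0.png",c["img"]); print(n,c["camera_matrix"].tolist(),c["rvec"],c["tvec"])
E
```

```text
inch.py
pics
plant.py
top [[611.1888110655746, 0.0, 313.7528295024424], [0.0, 611.1888110655746, 235.9100711463403], [0.0, 0.0, 1.0]] [ 2.11623569 -2.09805708  0.21677923] [0.0321079  0.56305276 1.43263602]
side [[488.34049466513216, 0.0, 318.4571234714389], [0.0, 488.34049466513216, 240.15608503677763], [0.0, 0.0, 1.0]] [ 2.06033668 -0.4548659   0.22838935] [-0.48451491  0.29477439  1.18356159]
```

View pics/top0.png

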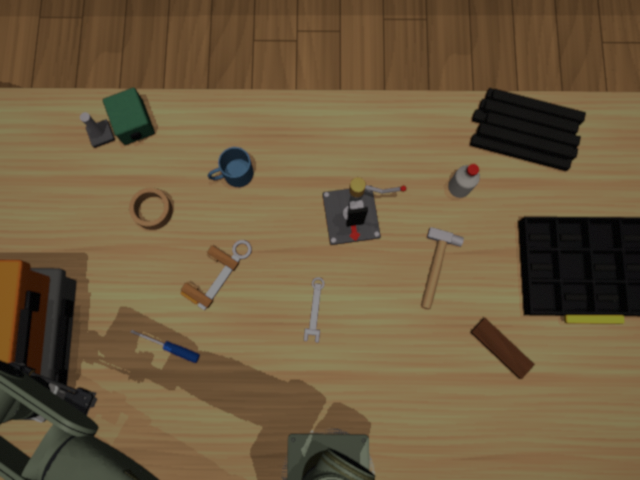

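View pics/side0.png

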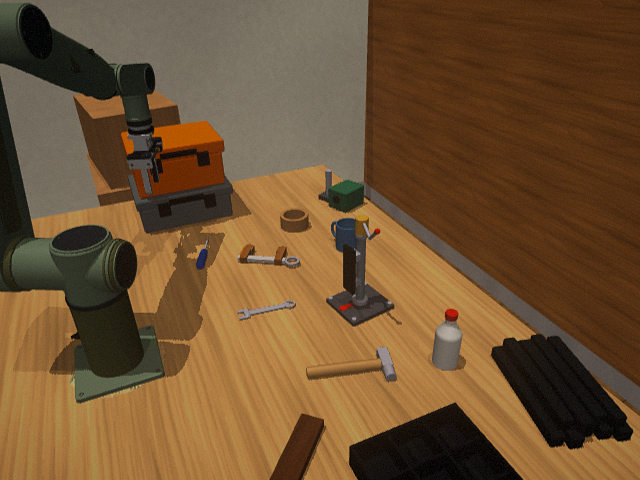

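The top view shows the stand base at about (352,215) with its arrow pointing down to (355,235). The collar is at (358,186) and the hook's red ball at (403,188), so the hook faces roughly -y. The clamp lies between (200,303) and its eye at (242,250). The side view confirms this: ball (377,231), collar (362,225), eye (292,262).

```bash
cat > h.py <<'E'
import numpy as np, cv2
from scipy.spatial.transform import Rotation as R
from plant import robot, cams, order, readout
def cap(n):
    c=cams.capture(n); c["R"]=cv2.Rodrigues(np.array(c["rvec"],float))[0]; c["t"]=np.array(c["tvec"],float).ravel(); c["K"]=np.array(c["camera_matrix"]); return c
def ray(c,p):
    d=c["R"].T@np.linalg.solve(c["K"],[p[0],p[1],1.]); return -c["R"].T@c["t"],d
def plane(c,p,z):
    o,d=ray(c,p); return o+d*(z-o[2])/d[2]
def tri(c1,p1,c2,p2):
    o1,d1=ray(c1,p1);o2,d2=ray(c2,p2)
    s=np.linalg.lstsq(np.c_[d1,-d2],o2-o1,rcond=None)[0]
    a,b=o1+s[0]*d1,o2+s[1]*d2; return (a+b)/2,np.linalg.norm(a-b)
def proj(c,P): 
    q=c["K"]@(c["R"]@np.array(P)+c["t"]); return q[:2]/q[2]
def blobs(c,lo,hi,roi=None,amin=8):
    m=cv2.inRange(cv2.cvtColor(c["img"],cv2.COLOR_BGR2HSV),np.array(lo),np.array(hi))
    if roi: k=np.zeros_like(m);k[roi[1]:roi[3],roi[0]:roi[2]]=1;m*=k
    n,l,s,ce=cv2.connectedComponentsWithStats(m)
    return [(int(s[i,4]),ce[i].round(1).tolist(),s[i,:4].tolist()) for i in range(1,n) if s[i,4]>=amin],m
E
python3 - <<'E'
from h import *
t=cap("top");s=cap("side")
for n,c,roi in(("top",t,(310,165,420,260)),("side",s,(320,205,400,330))):
    print(n,"red",blobs(c,(0,150,80),(7,255,255),roi)[0],blobs(c,(173,150,80),(180,255,255),roi)[0]); print("yel",blobs(c,(18,120,60),(32,255,255),roi,15)[0])
print("jaws",blobs(t,(5,120,50),(15,255,255),(170,235,260,315))[0])
print("base",blobs(t,(0,0,20),(180,90,110),(310,165,420,260),50)[0])
cv2.imwrite("pics/z1.png",np.hstack([cv2.resize(t["img"][165:255,310:420],None,fx=3.6,fy=3.6,interpolation=2),cv2.resize(t["img"][235:315,170:260],None,fx=4.05,fy=4.05,interpolation=2)]))
cv2.imwrite("pics/z2.png",cv2.resize(s["img"][205:335,230:400],None,fx=4.5,fy=4.5,interpolation=2))
E
```

```text
top red [(22, [402.9, 188.1], [401, 186, 5, 5]), (90, [354.1, 233.0], [350, 226, 10, 15])] []
yel [(233, [357.1, 185.2], [349, 177, 17, 19])]
side red [(23, [376.8, 230.9], [374, 229, 6, 5]), (70, [345.3, 306.5], [339, 303, 15, 8])] []
yel [(185, [363.3, 217.0], [353, 207, 27, 25]), (22, [324.4, 212.5], [320, 209, 12, 9]), (20, [370.6, 225.2], [367, 222, 9, 7]), (16, [357.8, 231.0], [355, 228, 6, 7]), (43, [392.3, 234.7], [384, 229, 16, 14]), (33, [379.4, 278.3], [372, 272, 14, 13]), (30, [394.2, 281.0], [391, 277, 8, 9])]
jaws [(328, [221.4, 256.9], [207, 245, 32, 25]), (324, [195.8, 294.1], [182, 282, 31, 25])]
base [(70, [390.3, 190.1], [379, 187, 21, 7]), (2092, [349.7, 215.4], [322, 188, 59, 57])]
```

View pics/z1.png

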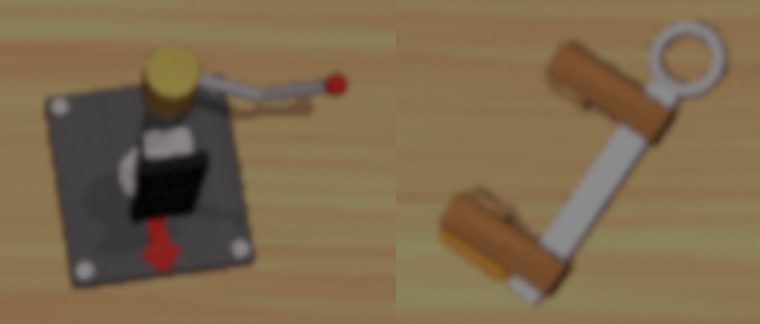

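Crop of the stand and clamp, converted to full-image pixels: base corners are TL (322.8,191.9), BL (330.6,244.7) and BR (380.3,237.8). The eye centre is about (242,249.3) and the bar axis runs from the eye down-left to (203,306).

```bash
python3 - <<'E'
from h import *
t=cap("top");s=cap("side")
ball,e=tri(t,(402.9,188.1),s,(376.8,230.9));print("ball",ball,e)
P=[plane(t,np.array(q)/3.6+[310,165],.014) for q in((46,97),(74,287),(253,262))]
ctr=(P[0]+P[2])/2; print("base ctr",ctr,"sides",np.linalg.norm(P[0]-P[1]),np.linalg.norm(P[1]-P[2]))
d1=P[1]-P[0];d2=P[2]-P[1]
print("arrow ang from -x:",np.degrees(np.arctan2(d1[1],d1[0])),np.degrees(np.arctan2(d2[1],d2[0]))-90)
# collar top z .275: ellipse of top
print("collar top",plane(t,np.array((172,66))/3.6+[310,165],.275))
print("arrow",plane(t,(354.1,233),.014))
v=ball-ctr;print("hook r",np.hypot(v[0],v[1]),"ang",np.degrees(np.arctan2(v[1],v[0])))
# clamp grey mask
m=blobs(t,(0,0,85),(180,70,255),(170,235,260,315))[1]
def hole(c,roi):
    h=cv2.cvtColor(c["img"],cv2.COLOR_BGR2HSV);m=((h[...,1]<90)).astype(np.uint8)*255
    k=np.zeros_like(m);k[roi[1]:roi[3],roi[0]:roi[2]]=1;m*=k
    cs,hi=cv2.findContours(m,cv2.RETR_CCOMP,cv2.CHAIN_APPROX_NONE)
    return [(len(cs[i]),cv2.contourArea(cs[i]),cv2.fitEllipse(cs[i])) for i in range(len(cs)) if hi[0,i,3]>=0 and len(cs[i])>8],m
ht,mt=hole(t,(170,235,260,315));hs,ms=hole(s,(235,240,305,275));print(ht,hs)
ys,xs=np.nonzero(mt);print("grey n",len(xs))
if ht and hs:
    pt=max(ht)[2][0];ps=max(hs)[2][0]; E,e=tri(t,pt,s,ps);print("eye",E,e,"plane",plane(t,pt,.012))
    eye=plane(t,pt,.012)
    w=np.array([plane(t,q,.015) for q in zip(xs,ys)]);L=np.linalg.norm(w-eye,axis=1);w=w[(L>.06)&(L<.145)]
    for _ in range(3):
        l=cv2.fitLine(w[:,:2].astype(np.float32),cv2.DIST_L2,0,.01,.01).ravel();n=np.array([-l[1],l[0]]);w=w[abs((w[:,:2]-l[2:])@n)<.013]
    d=l[:2]*np.sign(l[0]); print("bar dir deg",np.degrees(np.arctan2(d[1],d[0])),"ctr",l[2:],"eye off line",(eye[:2]-l[2:])@n, "grip",eye[:2]-.098*d)
J=[plane(t,q,.024)for q in((221.4,256.9),(195.8,294.1))];print("jaws",J,np.degrees(np.arctan2(*(J[0]-J[1])[[1,0]])))
o=readout.observe();print(o["eef_pos"],R.from_quat(o["tool_rot"]).as_matrix(),o["time_s"])
E
```

```text
ball [ 0.61881442 -0.15092881  0.28445013] 0.00015909002865492126
base ctr [ 0.62844567 -0.05740069  0.014     ] sides 0.13897792569303544 0.12639697751958454
arrow ang from -x: -171.57493046014002 -171.43411086427233
collar top [ 0.63134771 -0.05689783  0.275     ]
arrow [ 0.58089663 -0.06431111  0.014     ]
hook r 0.09402270594305615 ang -95.87942586100414
[(33, 109.5, ((241.29063415527344, 248.9388427734375), (11.632596969604492, 12.195463180541992), 39.326759338378906))] [(21, 36.5, ((291.8449401855469, 260.4751892089844), (5.168545246124268, 9.586565017700195), 90.05145263671875))]
grey n 761
eye [0.53797475 0.21907474 0.01185209] 0.00025191175243649544 plane [0.53807099 0.21902846 0.012     ]
bar dir deg -32.4408 ctr [0.45161137 0.2739891 ] eye off line -4.469844873664086e-06 grip [0.45536428 0.2715984 ]
jaws [array([0.51523085, 0.26627664, 0.024     ]), array([0.42204897, 0.32536317, 0.024     ])] -32.37873862225591
[0.19370155 0.54110108 0.20502971] [[-9.41483437e-01  3.37059032e-01 -3.83235105e-04]
 [ 3.37059230e-01  9.41483158e-01 -7.34366421e-04]
 [ 1.13284562e-04 -8.20566752e-04 -9.99999657e-01]] 0.3
```

```bash
echo '[{"pos": [0, 0, -0.03], "r": [0, 0, -0.086]}, {"pos": [0, 0, -0.03], "r": [0, 0, -0.086]}, {"pos": [0, 0, -0.03], "r": [0, 0, -0.086]}, {"pos": [0, 0, -0.03], "r": [0, 0, -0.086]}, {}]' | python3 inch.py 0 10
for i in 1 2 3 4; do echo '[{"pos": [-0.0236, -0.0341, 0]}, {"pos": [-0.0236, -0.0341, 0]}, {"pos": [-0.0236, -0.0341, 0]}, {"pos": [-0.0236, -0.0341, 0]}, {"pos": [-0.0236, -0.0341, 0]}]' | python3 inch.py | tail -3; done
```

```text
time_s: 0.8
eef_pos: [0.195, 0.5436, 0.3311]
tool_rot: [-0.0, 1.0, 0.004, 0.002]
contact_force: [-0.4, -0.4, 0.3]
opening: 0.0575
grasp_force: 0.0
contact_force: [0.5, -0.4, 0.4]
opening: 0.0176
grasp_force: 0.0
contact_force: [0.8, -0.4, -0.1]
opening: 0.0005
grasp_force: 0.0
contact_force: [0.6, 0.4, 0.7]
opening: 0.0004
grasp_force: 0.0
contact_force: [0.7, -0.5, 0.0]
opening: 0.0004
grasp_force: 0.0
```

```bash
echo '[{}]' | python3 inch.py; python3 - <<'E'
from h import *
print(R.from_quat(readout.observe()["tool_rot"]).as_matrix().round(3)); print(readout.observe()["joint_positions"])
E
```

```text
time_s: 2.9
eef_pos: [0.6666, -0.1451, 0.3208]
tool_rot: [0.003, 1.0, 0.0, -0.002]
contact_force: [0.2, 0.8, 0.2]
opening: 0.0
grasp_force: 0.0
[[-1.     0.006 -0.005]
 [ 0.006  1.     0.   ]
 [ 0.005  0.    -1.   ]]
[-3.40305854e-01  3.86869901e-01  1.07942498e+00 -1.48769481e-03
  1.67970318e+00 -1.90519067e+00]
```

```bash
echo '[{"pos": [0, 0, 0.035]}, {"pos": [0, 0, 0.034]}, {"pos": [0.013, 0.0032, 0]}, {"pos": [0.0126, 0.0032, 0]}, {"pos": [0.0106, 0.001, 0]}]' | python3 inch.py
echo '[{"pos": [0.0106, 0.001, 0]}, {"pos": [0.0106, 0.001, 0]}, {"pos": [0.0083, 0.0037, 0]}, {"pos": [0.0083, 0.0037, 0]}, {"pos": [0.0083, 0.0037, 0]}]' | python3 inch.py
echo '[{"pos": [0.0067, 0.0062, 0]}, {"pos": [0.0067, 0.0062, 0]}, {"pos": [0.0067, 0.0062, 0]}, {"pos": [0.0047, 0.008, 0]}, {"pos": [0.0047, 0.008, 0]}]' | python3 inch.py; python3 - <<'E'
from h import *
t=cap("top");s=cap("side")
cv2.imwrite("pics/p1.png",np.hstack([cv2.resize(t["img"][165:265,300:420],(384,320)),cv2.resize(s["img"][180:330,310:410],(214,320))]))
E
```

```text
time_s: 3.4
eef_pos: [0.6286, -0.1318, 0.2547]
tool_rot: [-0.0, 1.0, 0.001, -0.001]
contact_force: [2.3, 0.1, -0.8]
opening: 0.0002
grasp_force: 0.8
time_s: 3.9
eef_pos: [0.5834, -0.12, 0.257]
tool_rot: [-0.0, 1.0, -0.0, 0.001]
contact_force: [1.9, 0.8, 0.1]
opening: 0.0005
grasp_force: 0.7
time_s: 4.4
eef_pos: [0.5536, -0.0851, 0.2563]
tool_rot: [-0.0, 1.0, -0.0, -0.0]
contact_force: [2.4, -5.6, -0.3]
opening: 0.0005
grasp_force: 5.2
```

View pics/p1.png

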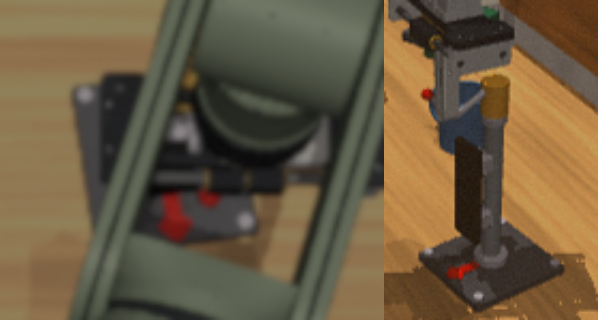

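The hook now faces along the arrow, with its ball in front of the fingers in the side crop. The force along y has risen to 5.6 N, so it is at or near the stop. I'll push a little more to confirm.

```bash
echo '[{}, {"pos": [0.0004, 0.002, 0]}, {}]' | python3 inch.py; echo '[{"pos": [0.0004, 0.002, 0]}, {}]' | python3 inch.py;echo '[{"pos": [0.0004, 0.002, 0]}, {}]' | python3 inch.py
```

```text
time_s: 4.8
eef_pos: [0.5537, -0.0852, 0.2565]
tool_rot: [0.0, 1.0, -0.002, -0.0]
contact_force: [0.3, -5.3, 0.3]
opening: 0.0008
grasp_force: 3.0
time_s: 5.0
eef_pos: [0.5536, -0.0851, 0.2566]
tool_rot: [0.001, 1.0, -0.003, 0.0]
contact_force: [1.7, -10.3, -0.3]
opening: 0.0004
grasp_force: 5.0
time_s: 5.2
eef_pos: [0.5536, -0.0849, 0.2567]
tool_rot: [0.001, 1.0, -0.005, 0.001]
contact_force: [2.3, -14.6, -1.4]
opening: 0.0005
grasp_force: 7.1
```

Force rises with no motion, so the hook is against its stop. Backing off and going over the clamp.

```bash
echo '[{"pos": [0, -0.01, 0]}, {"pos": [0, -0.03, 0]}, {"pos": [0, 0, -0.05]}, {"pos": [0, 0, -0.05]}, {}]' | python3 inch.py 
for i in 1 2; do echo '[{"pos": [0.0098, 0.0393, 0]}, {"pos": [0.0098, 0.0393, 0]}, {"pos": [0.0098, 0.0393, 0]}, {"pos": [0.0098, 0.0393, 0]}, {"pos": [0.0098, 0.0393, 0]}]' | python3 inch.py 0.05|head -2; done
echo '[{"pos": [0, 0, 0.03], "r": [0, 0, 0.113]}, {"pos": [0, 0, 0.03], "r": [0, 0, 0.113]}, {"pos": [0, 0, 0.03], "r": [0, 0, 0.113]}, {"pos": [0, 0, 0.03], "r": [0, 0, 0.113]}, {"pos": [0, 0, 0.03], "r": [0, 0, 0.113]}]' | python3 inch.py
echo '[{}, {}]' | python3 inch.py |head -2
python3 - <<'E'
from h import *
o=readout.observe();M=R.from_quat(o["tool_rot"]).as_matrix();print(M.round(3),o["joint_positions"].round(3) if hasattr(o["joint_positions"],'round') else o["joint_positions"])
w=cap("wrist");t=cap("top");s=cap("side");cv2.imwrite("pics/w1.png",w["img"])
print("ball",[ (b[0],b[1]) for c in(t,s) for b in blobs(c,(0,150,80),(7,255,255),(310,180,400,330))[0]])
C=np.array([.6295,-.057]);
tb=[b for b in blobs(t,(0,150,80),(7,255,255),(310,180,400,260))[0]]
for b in tb:
    q=plane(t,b[1],.285);v=q[:2]-C;print(q,np.hypot(*v),np.degrees(np.arctan2(v[1],v[0])))
for n,P in(("eye",(.538,.219,.012)),("grip",(.4554,.2716,.012)),("tcp",o["eef_pos"])):print(n,proj(w,P))
E
```

```text
time_s: 5.7
eef_pos: [0.556, -0.1201, 0.3651]
tool_rot: [-0.0, 1.0, -0.002, 0.007]
contact_force: [1.2, -0.8, 0.4]
opening: 0.0006
grasp_force: 0.0
time_s: 6.2
eef_pos: [0.5026, 0.0792, 0.3558]
time_s: 6.7
eef_pos: [0.4533, 0.2755, 0.3558]
time_s: 7.2
eef_pos: [0.4536, 0.274, 0.2046]
tool_rot: [0.281, 0.96, -0.0, -0.001]
contact_force: [-0.2, -0.3, -0.1]
opening: 0.05
grasp_force: 0.0
time_s: 7.4
eef_pos: [0.4541, 0.2737, 0.2062]
[[-0.846  0.533 -0.002]
 [ 0.533  0.846 -0.   ]
 [ 0.002 -0.001 -1.   ]] [ 3.780e-01  1.120e-01  1.649e+00  1.000e-03  1.383e+00 -6.300e-01]
ball [(28, [364.9, 226.0]), (90, [354.1, 233.0]), (22, [330.0, 223.7]), (69, [345.4, 306.5])]
[ 0.53630121 -0.07043123  0.285     ] 0.09416163420572764 -171.79934933386957
[ 0.52127694 -0.04800104  0.285     ] 0.10859655910566302 175.2466767791006
eye [327.35420866 317.27058376]
grip [327.66918731 216.22476583]
tcp [327.63683337 306.95966946]
```

View pics/w1.png

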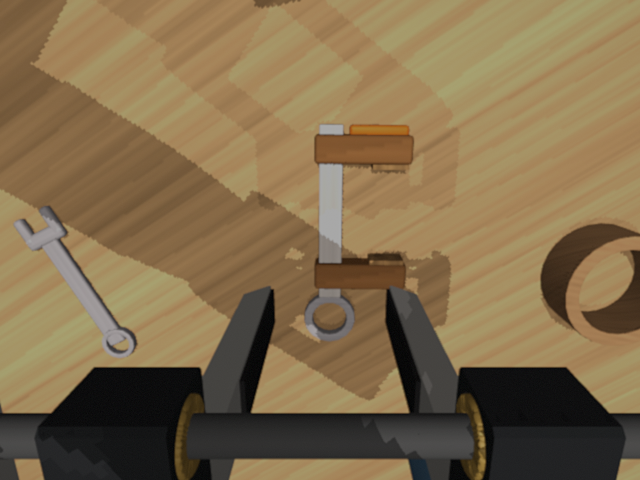

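The wrist view shows the bar at x≈331 with the eye at (329,317), which agrees with my estimate to 1–2 mm. The fingers are centred around x≈330. Grasping now.

```bash
echo '[{"pos": [-0.002, 0, 0.04]}, {"pos": [0, 0, 0.04]}, {"pos": [0, 0, 0.04]}, {"pos": [0, 0, 0.04]}, {"pos": [0, 0, 0.02]}]' | python3 inch.py ; echo '[{"pos": [0, 0, 0.01]}, {}, {}]' | python3 inch.py
```

```text
time_s: 8.05
eef_pos: [0.4556, 0.2721, 0.0246]
tool_rot: [0.278, 0.96, -0.001, -0.001]
contact_force: [-0.4, 0.4, -0.5]
opening: 0.0499
grasp_force: 0.0
time_s: 8.35
eef_pos: [0.4584, 0.2732, 0.0183]
tool_rot: [0.279, 0.96, 0.001, 0.001]
contact_force: [-0.2, -0.1, 0.1]
opening: 0.0499
grasp_force: 0.0
```

```bash
echo '[{"pos": [0, 0, 0.006]}, {"pos": [0, 0, 0.006]}, {}, {}]' | python3 inch.py; echo '[{}]' | python3 inch.py|head -5;echo '[{}, {}, {}, {}, {}]' | python3 inch.py 0 45; echo '[{"pos": [0, 0, -0.01]}, {"pos": [0, 0, -0.02]}, {"pos": [0, 0, -0.03]}, {"pos": [0, 0, -0.03]}, {}]' | python3 inch.py
```

```text
time_s: 8.75
eef_pos: [0.4565, 0.2724, 0.0044]
tool_rot: [0.279, 0.96, -0.0, -0.0]
contact_force: [-0.3, 1.1, -0.3]
opening: 0.0501
grasp_force: 0.0
time_s: 8.85
eef_pos: [0.4567, 0.2725, 0.0046]
tool_rot: [0.279, 0.96, 0.0, 0.0]
contact_force: [0.4, 1.4, -0.0]
opening: 0.0499
time_s: 9.35
eef_pos: [0.4566, 0.2724, 0.0045]
tool_rot: [0.279, 0.96, -0.0, -0.0]
contact_force: [-0.0, -0.3, 1.2]
opening: 0.0192
grasp_force: 45.0
time_s: 9.85
eef_pos: [0.4602, 0.2739, 0.0991]
tool_rot: [0.279, 0.96, 0.003, 0.004]
contact_force: [2.1, 0.5, -2.3]
opening: 0.0192
grasp_force: 45.0
```

```bash
echo '[{"pos": [0, 0, -0.03], "r": [0, 0, -0.143]}, {"pos": [0, 0, -0.03], "r": [0, 0, -0.143]}, {"pos": [0, 0, -0.03], "r": [0, 0, -0.143]}, {"pos": [0, 0, -0.03], "r": [0, 0, -0.143]}, {"pos": [0, 0, -0.03], "r": [0, 0, -0.142]}]' | python3 inch.py
for i in 1 2; do echo '[{"pos": [0.0136, -0.0333, 0]}, {"pos": [0.0136, -0.0333, 0]}, {"pos": [0.0136, -0.0333, 0]}, {"pos": [0.0136, -0.0333, 0]}, {"pos": [0.0136, -0.0333, 0]}]' | python3 inch.py|head -2; done
echo '[{}, {}]' | python3 inch.py
python3 - <<'E'
from h import *
o=readout.observe();print(R.from_quat(o["tool_rot"]).as_matrix().round(3),np.round(o["joint_positions"],3))
E
```

```text
time_s: 10.35
eef_pos: [0.4554, 0.272, 0.2434]
tool_rot: [-0.077, 0.997, -0.001, -0.002]
contact_force: [0.9, 0.3, -3.0]
opening: 0.0194
grasp_force: 45.0
time_s: 10.85
eef_pos: [0.4125, 0.0964, 0.2425]
time_s: 11.35
eef_pos: [0.3702, -0.078, 0.2427]
time_s: 11.55
eef_pos: [0.3707, -0.0772, 0.243]
tool_rot: [-0.073, 0.997, 0.001, -0.001]
contact_force: [-1.0, 0.5, -2.4]
opening: 0.0195
grasp_force: 45.0
[[-0.989 -0.146 -0.002]
 [-0.146  0.989  0.002]
 [ 0.002  0.002 -1.   ]] [-4.360e-01 -2.670e-01  1.924e+00  1.000e-03  1.487e+00 -2.153e+00]
```

```bash
echo '[{"r": [0, -0.131, 0]}, {"r": [0, -0.131, 0]}, {"r": [0, -0.131, 0]}, {"r": [0, -0.131, 0]}, {"r": [0, -0.131, 0]}]' | python3 inch.py
echo '[{"r": [0, -0.131, 0]}, {}, {}]' | python3 inch.py
cat >> h.py <<'E'
C=np.array([.6295,-.057,0]);F=np.array([np.cos(np.radians(8.4)),np.sin(np.radians(8.4)),0]);Z=np.array([0,0,1.])
EYE=np.array([-.0975,0,-.0075])
def state():
    ps=[];qs=[]
    o=readout.observe();M=R.from_quat(o["tool_rot"]).as_matrix();p=np.array(o["eef_pos"]);e=p+M@EYE
    v=e-C;L=np.cross(Z,F)
    print("t",o["time_s"],"eye stand-frame x,y,z",np.round([v@F,v@L,v[2]],4),"tilt",np.degrees(np.arcsin(M[:,2]@F)).round(1),"yaw err",np.degrees(np.arcsin(M[:,1]@F)).round(1),"roll",np.degrees(np.arcsin(M[2,1])).round(1),"J",np.round(o["joint_positions"],2),"f",np.round(o["contact_force"],1))
    return M,p,e
E
python3 - <<'E'
from h import *
M,p,e=state();t=cap("top");s=cap("side")
E
python3 - <<'E'
from h import *
state()
t=cap("top");s=cap("side");cv2.imwrite("pics/g1.png",np.hstack([cv2.resize(t["img"][170:290,300:420],(400,400)),cv2.resize(s["img"][180:300,250:370],(400,400))]))
E
```

```text
time_s: 12.05
eef_pos: [0.3719, -0.0749, 0.2441]
tool_rot: [-0.073, 0.943, 0.025, 0.323]
contact_force: [0.2, -0.9, -3.3]
opening: 0.0195
grasp_force: 45.2
time_s: 12.35
eef_pos: [0.3887, -0.06, 0.2515]
tool_rot: [-0.061, 0.926, 0.024, 0.371]
contact_force: [0.8, -0.8, -1.9]
opening: 0.0195
grasp_force: 45.0
t 12.35 eye stand-frame x,y,z [-0.1732  0.0312  0.3242] tilt 43.6 yaw err 0.9 roll -0.0 J [-1.03 -0.86  2.4   0.71  1.31 -2.82] f [ 0.8 -0.8 -1.9]
t 12.45 eye stand-frame x,y,z [-0.1726  0.0314  0.3263] tilt 43.7 yaw err 0.8 roll -0.1 J [-1.03 -0.86  2.4   0.71  1.31 -2.82] f [ 0.1 -0.7 -2.5]
```

View pics/g1.png

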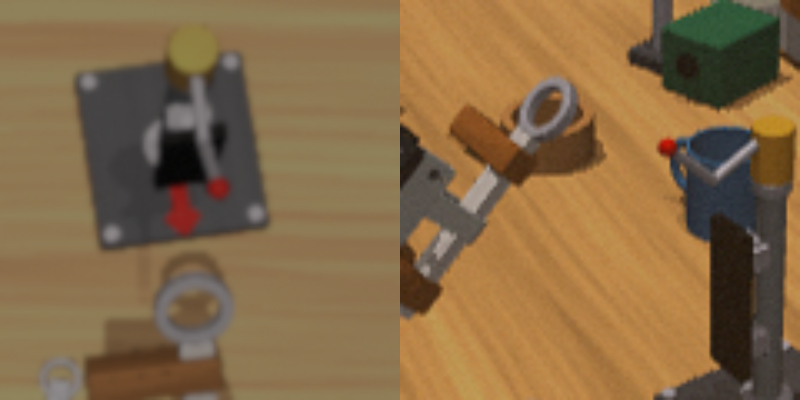

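The clamp is held at about 44° of tilt, with the eye short of the ball and the hook home: side crop ball at (668,147), eye at (548,105). However, j2 and j6 sit on their range limits. I'll fit a simple kinematic model to check which grasp side reaches the hanging pose.

```bash
cat > k.py <<'E'
from h import *
from scipy.optimize import least_squares
LIM=np.array([[-2.73,2.73],[-.86,2.22],[.23,2.46],[-1.11,4.25],[.08,2.63],[-2.82,2.82]])
def fk(q,k):
    z0,L1,L2,eo,Lt,d,c=k
    r1=R.from_euler('z',q[0]);r2=r1*R.from_euler('y',q[1]);r3=r2*R.from_euler('y',q[2]);r4=r3*R.from_euler('z',q[3]);r5=r4*R.from_euler('y',q[4]);r6=r5*R.from_euler('z',q[5]+c)
    return r1.apply([0,d,0])+[0,0,z0]+r2.apply([0,0,L1])+r3.apply([eo,0,L2])+r5.apply([0,0,Lt]),r6
o=readout.observe()
D=[([1.077,.207,1.542,0,1.393,-.15],(.1937,.5411,.2050),None),([-.3403,.3869,1.0794,-.0015,1.6797,-1.9052],(.6666,-.1451,.3208),None),([.378,.112,1.649,.001,1.383,-.63],(.4541,.2737,.2062),None),([-.436,-.267,1.924,.001,1.487,-2.153],(.3707,-.0772,.243),None),(o["joint_positions"],o["eef_pos"],o["tool_rot"])]
def res(k):
    r=[]
    for q,p,t in D:
        a,b=fk(q,k);r+=list(a-p)
        if t is not None:r+=list(.2*(b*R.from_quat(t).inv()).as_rotvec())
    return r
sol=min((least_squares(res,[.3,.4,.4,0,.25,.086,c]) for c in(0,1.57,3.14,-1.57)),key=lambda s:s.cost)
K=sol.x
def ik(p,Rt,n=30):
    rng=np.random.default_rng(0);best=None
    for i in range(n):
        q0=np.clip(o["joint_positions"],LIM[:,0]+.01,LIM[:,1]-.01) if i==0 else rng.uniform(LIM[:,0],LIM[:,1])
        s=least_squares(lambda q:(lambda a,b:np.r_[a-p,.2*(b*Rt.inv()).as_rotvec()])(*fk(q,K)),q0,bounds=(LIM[:,0],LIM[:,1]))
        if best is None or s.cost<best.cost-1e-9:best=s
    return best.x,np.sqrt(2*best.cost)
E
python3 - <<'E'
from k import *
print("K",K.round(3),"res",np.abs(sol.fun).max())
L=np.cross(Z,F)
for flip in(0,1):
  for tilt,ex,ez in((30,-.13,.32),(45,-.13,.32),(45,-.062,.252),(60,-.06,.245),(75,-.055,.235),(90,-.055,.2335)):
    a=np.radians(tilt);tz=-np.cos(a)*Z+np.sin(a)*F;cx=np.cos(a)*F+np.sin(a)*Z
    p=C+F*ex+Z*ez-.0975*cx+.0075*tz
    M=np.c_[-cx,np.cross(tz,-cx),tz]
    if flip:M=M*[-1,-1,1]
    q,e=ik(p,R.from_matrix(M),12);print(flip,tilt,ex,ez,q.round(2),"err",round(e,4))
E
```

```text
K [0.282 0.455 0.5   0.094 0.342 0.086 1.571] res 0.0003080060234046389
0 30 -0.13 0.32 [-0.74 -0.54  2.15  0.43  1.21 -2.54] err 0.0
0 45 -0.13 0.32 [-0.89 -0.63  2.33  0.73  1.1  -2.82] err 0.0053
0 45 -0.062 0.252 [-0.65 -0.32  2.3   0.78  0.73 -2.82] err 0.0097
0 60 -0.06 0.245 [-0.79 -0.13  2.44  1.54  0.77  2.59] err 0.0
0 75 -0.055 0.235 [-0.81  0.27  2.44  2.04  1.08  1.96] err 0.0
0 90 -0.055 0.2335 [-0.76  0.65  2.34  2.23  1.48  1.68] err 0.0
1 30 -0.13 0.32 [-0.74 -0.54  2.15  0.43  1.21  0.6 ] err 0.0
1 45 -0.13 0.32 [-0.93 -0.62  2.34  0.76  1.12  0.26] err 0.0
1 45 -0.062 0.252 [-0.7  -0.31  2.32  0.87  0.76  0.18] err 0.0
1 60 -0.06 0.245 [-0.79 -0.13  2.44  1.54  0.77 -0.55] err 0.0
1 75 -0.055 0.235 [-0.81  0.27  2.44  2.04  1.08 -1.18] err 0.0
1 90 -0.055 0.2335 [-0.76  0.65  2.34  2.23  1.48 -1.46] err 0.0
```

The model fits to 0.3 mm. With the present grasp j6 runs out, but with the tool turned half a turn every pose is reachable, including the upright one. I'll lay the clamp down in the clear area in front of the stand and regrasp it flipped.

```bash
echo '[{"r": [0, 0.127, 0]}, {"r": [0, 0.127, 0]}, {"r": [0, 0.127, 0]}, {"r": [0, 0.127, 0]}, {"r": [0, 0.127, 0]}]' | python3 inch.py >/dev/null
echo '[{"r": [0, 0.127, 0]}, {}, {}]' | python3 inch.py
python3 - <<'E'
from h import *
M,p,e=state();print(M.round(4).tolist(),p)
print("move to place in tool axes",M.T@(np.array([.39,-.12,.09])-p), "rot",R.from_matrix(M.T@np.c_[-F,np.cross(Z,F),-Z]).as_rotvec())
E
```

```text
time_s: 13.35
eef_pos: [0.3902, -0.0595, 0.2522]
tool_rot: [-0.066, 0.998, 0.001, 0.002]
contact_force: [-0.5, -0.3, -2.4]
opening: 0.0195
grasp_force: 45.0
t 13.35 eye stand-frame x,y,z [-0.1396  0.0311  0.26  ] tilt 0.2 yaw err 0.8 roll 0.1 J [-0.37 -0.24  1.88  0.    1.49 -2.08] f [-0.5 -0.3 -2.4]
[[-0.9913, -0.1318, 0.0029], [-0.1318, 0.9913, 0.0019], [-0.0031, 0.0015, -1.0]] [ 0.39023751 -0.05948894  0.25218883]
move to place in tool axes [ 0.00871812 -0.06018791  0.16207489] rot [ 0.0014333   0.00313877 -0.01442096]
```

```bash
echo '[{"pos": [0.0045, -0.03, 0.02], "r": [0, 0.003, -0.014]}, {"pos": [0.0045, -0.03, 0.04]}, {"pos": [0, 0, 0.045]}, {"pos": [0, 0, 0.045]}, {"pos": [0, 0, 0.045]}]' | python3 inch.py >/dev/null
echo '[{"pos": [0, 0, 0.025]}, {"pos": [0, 0, 0.01]}, {}, {}]' | python3 inch.py
```

```text
time_s: 14.25
eef_pos: [0.3898, -0.1221, 0.0243]
tool_rot: [-0.071, 0.997, -0.001, 0.002]
contact_force: [0.2, 0.3, -3.0]
opening: 0.0195
grasp_force: 45.0
```

Next: lower, release, rise, turn half a turn, come back down and regrip.

```bash
echo '[{"pos": [0, 0, 0.007]}, {"pos": [0, 0, 0.006]}, {"pos": [0, 0, 0.004]}, {"pos": [0, 0, 0.002]}, {}]' | python3 inch.py
echo '[{}, {}, {}, {}]' | python3 inch.py 0.05
echo '[{"pos": [0, 0, -0.02]}, {"pos": [0, 0, -0.03]}, {"pos": [0, 0, -0.03], "r": [0, 0, 0.14]}, {"r": [0, 0, 0.15]}, {"r": [0, 0, 0.15]}]' | python3 inch.py|head -2
for i in 1 2 3; do echo '[{"r": [0, 0, 0.15]}, {"r": [0, 0, 0.15]}, {"r": [0, 0, 0.15]}, {"r": [0, 0, 0.15]}, {"r": [0, 0, 0.15]}]' | python3 inch.py|head -3; done
echo '[{"r": [0, 0, 0.15]}, {"r": [0, 0, 0.15]}, {"r": [0, 0, 0.15]}, {}, {}]' | python3 inch.py
python3 - <<'E'
from h import *
M,p,e=state();print(p,M.round(3).tolist());print("rotation left",R.from_matrix(M.T@np.c_[F,-np.cross(Z,F),-Z]).as_rotvec())
w=cap("wrist");cv2.imwrite("pics/w2.png",w["img"])
t=cap("top");h=cv2.cvtColor(w["img"],cv2.COLOR_BGR2HSV);
print("proj tcp line",proj(w,p+M[:,2]*.08))
E
```

```text
time_s: 14.75
eef_pos: [0.3884, -0.1211, 0.0044]
tool_rot: [-0.071, 0.997, 0.0, -0.001]
contact_force: [-4.6, 1.9, 10.5]
opening: 0.0195
grasp_force: 45.0
time_s: 15.15
eef_pos: [0.3884, -0.1212, 0.0034]
tool_rot: [-0.071, 0.997, 0.0, -0.0]
contact_force: [0.5, -0.4, 0.3]
opening: 0.0477
grasp_force: 0.0
time_s: 15.65
eef_pos: [0.3895, -0.1217, 0.0848]
time_s: 16.15
eef_pos: [0.3883, -0.1211, 0.0833]
tool_rot: [0.503, 0.864, -0.0, -0.001]
time_s: 16.65
eef_pos: [0.3882, -0.1211, 0.0833]
tool_rot: [0.784, 0.62, -0.0, -0.001]
time_s: 17.15
eef_pos: [0.3883, -0.1211, 0.0833]
tool_rot: [0.957, 0.29, -0.0, -0.0]
time_s: 17.65
eef_pos: [0.3883, -0.1211, 0.0833]
tool_rot: [0.997, 0.074, -0.0, -0.0]
contact_force: [-1.1, -0.0, 0.1]
opening: 0.0499
grasp_force: 0.0
t 17.65 eye stand-frame x,y,z [-0.3455 -0.0283  0.0909] tilt -0.1 yaw err 0.0 roll -0.0 J [-0.52 -0.01  2.05 -0.    1.1   0.91] f [-1.1 -0.   0.1]
[ 0.38826613 -0.12110565  0.08333689] [[0.989, 0.147, -0.001], [0.147, -0.989, 0.0], [-0.001, -0.001, -1.0]]
rotation left [-0.00063568  0.00094465  0.00070208]
proj tcp line [331.55917093 252.42672402]
```

View pics/w2.png

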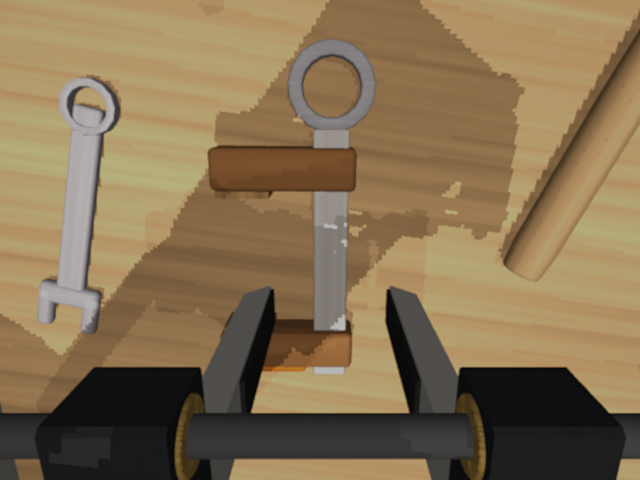

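The clamp lies square under the fingers: bar at x≈330, eye at (331,85), and the spanner and mallet untouched. Regripping.

```bash
python3 - <<'E'
from h import *
M,p,_=state();w=cap("wrist");e=plane(w,(331.5,85.5),.012);print("eye in tool",M.T@(e-[p[0],p[1],.0045]))
E
echo '[{"pos": [0, 0, 0.03]}, {"pos": [0, 0, 0.03]}, {"pos": [0, 0, 0.01]}, {"pos": [0, 0, 0.007]}, {"pos": [0, 0, 0.002]}]' | python3 inch.py
echo '[{}, {}]' | python3 inch.py
echo '[{}, {}, {}, {}, {}]' | python3 inch.py 0 45
echo '[{"pos": [0, 0, -0.01]}, {"pos": [0, 0, -0.03]}, {"pos": [0, 0, -0.04]}, {"pos": [0, 0, -0.04]}, {"pos": [0, 0, -0.04]}]' | python3 inch.py
echo '[{"pos": [0.015, 0, -0.04]}, {"pos": [0.015, 0, -0.02]}, {"pos": [0.015, 0, 0]}, {}, {}]' | python3 inch.py
```

```text
t 17.75 eye stand-frame x,y,z [-0.3455 -0.0282  0.091 ] tilt -0.0 yaw err -0.0 roll -0.0 J [-0.52 -0.01  2.05 -0.    1.1   0.91] f [-0.6 -0.3  0. ]
eye in tool [ 0.0980961  -0.00020731 -0.00757966]
time_s: 18.3
eef_pos: [0.3884, -0.1212, 0.0043]
tool_rot: [0.997, 0.072, -0.001, -0.0]
contact_force: [-0.2, 0.1, 0.2]
opening: 0.0506
grasp_force: 0.0
time_s: 18.5
eef_pos: [0.3893, -0.1217, 0.0054]
tool_rot: [0.997, 0.072, 0.001, 0.0]
contact_force: [0.1, -0.0, -0.1]
opening: 0.0498
grasp_force: 0.0
time_s: 19.0
eef_pos: [0.3884, -0.1212, 0.0046]
tool_rot: [0.997, 0.072, -0.0, -0.0]
contact_force: [-0.7, 0.4, 1.0]
opening: 0.0196
grasp_force: 45.0
time_s: 19.5
eef_pos: [0.3875, -0.1207, 0.1659]
tool_rot: [0.997, 0.072, -0.001, -0.0]
contact_force: [1.4, 0.0, -3.5]
opening: 0.0193
grasp_force: 45.0
time_s: 20.0
eef_pos: [0.4317, -0.1142, 0.2236]
tool_rot: [0.997, 0.072, -0.002, -0.001]
contact_force: [-0.9, -0.4, -3.4]
opening: 0.0195
grasp_force: 45.0
```

```bash
sed -i 's/^EYE=.*/EYE=np.array([.0981,0,-.0075])/' h.py
echo '[{"pos": [-0.0175, -0.009, -0.01]}, {"pos": [-0.0175, -0.009, -0.01]}, {"pos": [0, -0.009, 0]}, {"r": [0, 0.13, 0]}, {"r": [0, 0.13, 0]}]' | python3 inch.py >/dev/null
echo '[{"r": [0, 0.13, 0]}, {"r": [0, 0.13, 0]}, {"r": [0, 0.13, 0]}, {"r": [0, 0.135, 0]}, {}]' | python3 inch.py>/dev/null
echo '[{}]' | python3 inch.py
python3 - <<'E'
from h import *
M,p,e=state()
t=cap("top");s=cap("side")
print("pred eye px",proj(t,e),proj(s,e))
L=np.cross(Z,F)
def tgt(x,y,z):return (M.T@(C+F*x+L*y+Z*z-e)).round(4)
print("to pre",tgt(-.13,0,.32),"to tip",tgt(-.1,0,.29))
def hole(c,q):
    m=(cv2.cvtColor(c["img"],cv2.COLOR_BGR2HSV)[...,1]<90).astype(np.uint8)*255
    x,y=map(int,q);k=np.zeros_like(m);k[y-18:y+18,x-18:x+18]=1;m*=k
    cs,hi=cv2.findContours(m,cv2.RETR_CCOMP,cv2.CHAIN_APPROX_NONE)
    return [cv2.fitEllipse(cs[i])[:2] for i in range(len(cs)) if hi[0,i,3]>=0 and len(cs[i])>12]
print(hole(t,proj(t,e)),hole(s,proj(s,e)))
for c in(t,s):print([b[:2] for b in blobs(c,(0,150,80),(7,255,255),(310,180,400,330))[0]])
cv2.imwrite("pics/g2.png",np.hstack([cv2.resize(t["img"][170:290,300:420],(400,400)),cv2.resize(s["img"][180:300,270:390],(400,400))]))
E
```

```text
time_s: 21.1
eef_pos: [0.3938, -0.0939, 0.2435]
tool_rot: [0.922, 0.064, 0.38, -0.027]
contact_force: [0.3, -0.0, -1.3]
opening: 0.0197
grasp_force: 45.0
t 21.1 eye stand-frame x,y,z [-0.1742 -0.0027  0.3179] tilt 44.8 yaw err -0.4 roll -0.1 J [-1.13 -0.75  2.39  0.77  1.31  0.17] f [ 0.3 -0.  -1.3]
pred eye px [373.85632267 260.86778336] [301.00149361 220.90935869]
to pre [ 0.0329 -0.003   0.0297] to tip [ 0.033  -0.0031  0.0721]
[((374.3205261230469, 261.6252136230469), (10.493864059448242, 15.172945976257324))] [((300.9424133300781, 220.62982177734375), (6.819971561431885, 14.205029487609863))]
[(29, [364.9, 226.1]), (88, [354.1, 232.9])]
[(21, [330.0, 223.6]), (71, [345.5, 306.4])]
```

View pics/g2.png

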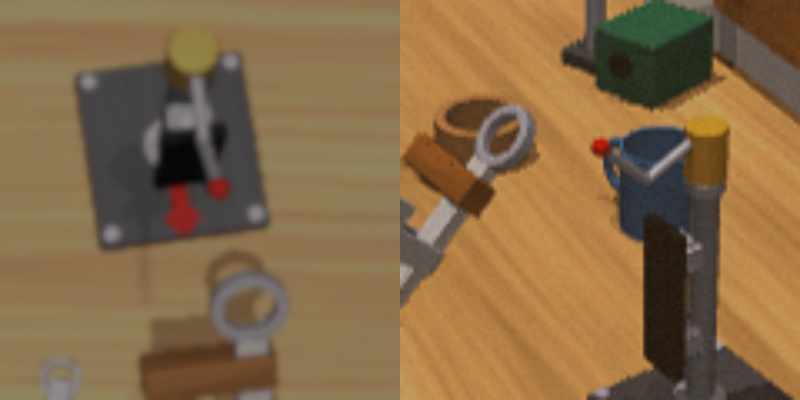

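Both views confirm the eye where predicted, within about 1–2 px: top (374,261.6), side (301,220.6). The hook is home. Moving onto the prong's line.

```bash
echo '[{"pos": [0.011, -0.001, 0]}, {"pos": [0.011, -0.001, 0]}, {"pos": [0.011, -0.001, 0.01]}, {"pos": [0, 0, 0.02]}, {}]' | python3 inch.py
cat > m.py <<'E'
from h import *
M,p,e=state()
t=cap("top");s=cap("side");L=np.cross(Z,F)
def hole(c,q):
    m=(cv2.cvtColor(c["img"],cv2.COLOR_BGR2HSV)[...,1]<90).astype(np.uint8)*255
    x,y=map(int,q);k=np.zeros_like(m);k[y-18:y+18,x-18:x+18]=1;m*=k
    cs,hi=cv2.findContours(m,cv2.RETR_CCOMP,cv2.CHAIN_APPROX_NONE)
    return [cv2.fitEllipse(cs[i])[:2] for i in range(len(cs)) if hi[0,i,3]>=0 and len(cs[i])>12]
a,b=hole(t,proj(t,e)),hole(s,proj(s,e));print(a,b,"pred",proj(t,e),proj(s,e))
B,_=tri(t,(364.9,226.1),s,(330,223.6));print("ball-eye in tool axes (prediction)",(M.T@(B-e)).round(4))
if a and b: E2,g=tri(t,a[0][0],s,b[0][0]);print("(seen)",(M.T@(B-E2)).round(4),"gap",g)
E
python3 m.py
```

```text
time_s: 21.7
eef_pos: [0.4397, -0.08, 0.2465]
tool_rot: [0.922, 0.071, 0.38, -0.03]
contact_force: [0.3, -0.5, -2.6]
opening: 0.0192
grasp_force: 45.0
t 21.7 eye stand-frame x,y,z [-0.1268  0.0053  0.321 ] tilt 44.8 yaw err 0.5 roll -0.1 J [-0.91 -0.62  2.33  0.76  1.11  0.28] f [ 0.3 -0.5 -2.6]
[((366.77093505859375, 241.23919677734375), (5.115739345550537, 14.893332481384277)), ((364.9840087890625, 225.37648010253906), (6.818496227264404, 8.605741500854492)), ((352.9344787597656, 231.03453063964844), (9.247745513916016, 18.77629280090332))] [((316.5670471191406, 213.5076141357422), (7.172390460968018, 14.018861770629883))] pred [366.31477412 238.00157363] [316.69448501 212.90084824]
ball-eye in tool axes (prediction) [-0.0024  0.0055  0.0489]
(seen) [0.0011 0.0045 0.0513] gap 0.00527945804419595
```

```bash
echo '[{"pos": [0, 0.002, 0]}, {"pos": [0, 0.002, 0.01]}, {"pos": [0, 0, 0.01]}, {}, {}]' | python3 inch.py >/dev/null; python3 m.py; python3 -c "
from h import *
state()"
```

```text
t 22.3 eye stand-frame x,y,z [-0.115  -0.0029  0.3075] tilt 44.9 yaw err -0.1 roll -0.0 J [-0.87 -0.56  2.33  0.77  1.04  0.26] f [-0.  -1.4 -3.2]
[] [((322.94708251953125, 218.4826202392578), (7.511929035186768, 14.540079116821289))] pred [368.90880701 233.17755345] [322.97855437 217.99165457]
ball-eye in tool axes (prediction) [-0.0013 -0.0031  0.0311]
t 22.4 eye stand-frame x,y,z [-0.115  -0.0032  0.3078] tilt 45.0 yaw err -0.2 roll 0.0 J [-0.87 -0.56  2.33  0.77  1.04  0.26] f [-0.5  0.6 -4. ]
```

```bash
echo '[{"pos": [-0.001, -0.003, 0]}, {"pos": [0, 0, 0.015]}, {"pos": [0, 0, 0.015]}, {"pos": [0, 0, 0.01]}, {}]' | python3 inch.py; echo '[{}]' | python3 inch.py|sed -n 4p; python3 - <<'E'
from h import *
M,p,e=state();t=cap("top");s=cap("side")
cv2.imwrite("pics/g3.png",np.hstack([cv2.resize(t["img"][160:260,310:410],(400,400)),cv2.resize(s["img"][180:280,290:390],(400,400))]))
E
```

```text
time_s: 22.9
eef_pos: [0.4792, -0.0778, 0.2023]
tool_rot: [0.922, 0.067, 0.38, -0.029]
contact_force: [-1.0, 0.2, -4.4]
opening: 0.0197
grasp_force: 45.0
contact_force: [0.1, -1.1, -2.5]
t 23.0 eye stand-frame x,y,z [-0.0875  0.0004  0.2781] tilt 44.9 yaw err -0.1 roll -0.0 J [-0.77 -0.43  2.33  0.81  0.88  0.24] f [ 0.1 -1.1 -2.5]
```

View pics/g3.png

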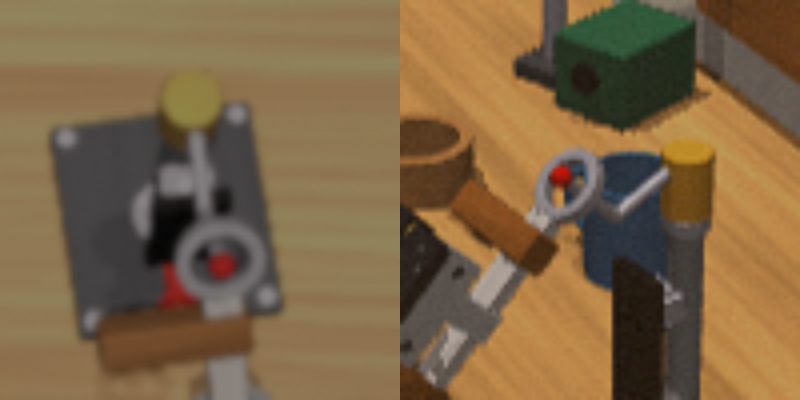

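The red ball now shows through the ring's hole in both views (top crop (222,265), side crop (562,174)), with no contact force. Checking the model for the rotation to upright before going on.

```bash
echo '[{"pos": [0, 0, 0.013]}, {"pos": [0, 0, 0.013]}, {"pos": [0, 0, 0.009]}, {}, {}]' | python3 inch.py; python3 - <<'E'
from k import *
state()
for tilt in(45,50,55,60,65,70,80,90):
  for ex,ez in((-.060,.250),(-.058,.240)):
    a=np.radians(tilt);tz=-np.cos(a)*Z+np.sin(a)*F;cx=np.cos(a)*F+np.sin(a)*Z
    M=np.c_[cx,np.cross(tz,cx),tz];p=C+F*ex+Z*ez-M@EYE
    q,e=ik(p,R.from_matrix(M),6);print(tilt,ex,ez,q.round(2),"err",round(e,4))
E
```

```text
time_s: 23.6
eef_pos: [0.504, -0.0753, 0.1791]
tool_rot: [0.922, 0.066, 0.381, -0.028]
contact_force: [1.1, 0.6, -2.9]
opening: 0.0195
grasp_force: 45.0
t 23.6 eye stand-frame x,y,z [-0.0627  0.      0.2537] tilt 45.0 yaw err -0.1 roll -0.0 J [-0.7  -0.31  2.32  0.87  0.76  0.19] f [ 1.1  0.6 -2.9]
45 -0.06 0.25 [-0.69 -0.3   2.32  0.88  0.75  0.18] err 0.0
45 -0.058 0.24 [-0.69 -0.27  2.32  0.91  0.73  0.14] err 0.0
50 -0.06 0.25 [-0.73 -0.27  2.36  1.08  0.73 -0.04] err 0.0
50 -0.058 0.24 [-0.73 -0.24  2.37  1.12  0.71 -0.09] err 0.0
55 -0.06 0.25 [-0.76 -0.22  2.41  1.3   0.74 -0.28] err 0.0
55 -0.058 0.24 [-0.76 -0.18  2.41  1.35  0.72 -0.33] err 0.0
60 -0.06 0.25 [-0.79 -0.15  2.44  1.52  0.77 -0.52] err 0.0
60 -0.058 0.24 [-0.78 -0.11  2.44  1.56  0.77 -0.58] err 0.0
65 -0.06 0.25 [-0.81 -0.05  2.46  1.71  0.85 -0.75] err 0.0
65 -0.058 0.24 [-0.8  -0.    2.46  1.76  0.85 -0.81] err 0.0
70 -0.06 0.25 [-0.82  0.07  2.46  1.86  0.95 -0.95] err 0.0016
70 -0.058 0.24 [-0.81  0.12  2.46  1.91  0.96 -1.  ] err 0.0001
80 -0.06 0.25 [-0.82  0.34  2.44  2.09  1.2  -1.25] err 0.0
80 -0.058 0.24 [-0.81  0.38  2.43  2.11  1.22 -1.29] err 0.0
90 -0.06 0.25 [-0.78  0.59  2.37  2.21  1.46 -1.43] err 0.0
90 -0.058 0.24 [-0.77  0.63  2.36  2.22  1.48 -1.45] err 0.0
```

```bash
echo '[{"pos": [-0.0008, 0, 0.0066], "r": [0, 0.05, 0]}, {"pos": [-0.0008, 0, 0.0066], "r": [0, 0.05, 0]}, {"pos": [-0.0008, 0, 0.0066], "r": [0, 0.05, 0]}, {"pos": [-0.0008, 0, 0.0066], "r": [0, 0.05, 0]}, {"pos": [-0.0008, 0, 0.0066], "r": [0, 0.05, 0]}]' | python3 inch.py; echo '[{}, {}]' | python3 inch.py|sed -n 4p; python3 -c "
from h import *
state()"
```

```text
time_s: 24.1
eef_pos: [0.5272, -0.0733, 0.1559]
tool_rot: [0.866, 0.062, 0.495, -0.034]
contact_force: [0.6, 0.5, -2.9]
opening: 0.0193
grasp_force: 45.0
contact_force: [0.2, 0.2, -2.2]
t 24.3 eye stand-frame x,y,z [-0.0602 -0.0006  0.2431] tilt 59.2 yaw err -0.2 roll -0.0 J [-0.79 -0.14  2.44  1.52  0.76 -0.53] f [ 0.2  0.2 -2.2]
```

```bash
echo '[{"pos": [-0.0015, 0, 0.008], "r": [0, 0.05, 0]}, {"pos": [-0.001, 0, 0.007], "r": [0, 0.05, 0]}, {"pos": [0.0003, 0, 0.0055], "r": [0, 0.05, 0]}, {"pos": [0.0005, 0, 0.005], "r": [0, 0.05, 0]}, {"pos": [0.0005, 0, 0.005], "r": [0, 0.05, 0]}]' | python3 inch.py; echo '[{}, {}]' | python3 inch.py|sed -n 4p; python3 -c "
from h import *
state()"
```

```text
time_s: 24.8
eef_pos: [0.5549, -0.0695, 0.1429]
tool_rot: [0.797, 0.059, 0.6, -0.042]
contact_force: [1.1, 0.6, -1.9]
opening: 0.0192
grasp_force: 45.0
contact_force: [0.2, -0.3, 0.9]
t 25.0 eye stand-frame x,y,z [-0.0558 -0.0008  0.2381] tilt 73.7 yaw err -0.1 roll 0.1 J [-0.81  0.22  2.45  2.01  1.05 -1.13] f [ 0.2 -0.3  0.9]
```

```bash
echo '[{"pos": [0.0004, 0, 0.0041], "r": [0, 0.042, 0]}, {"pos": [0.0004, 0, 0.0041], "r": [0, 0.042, 0]}, {"pos": [0.0004, 0, 0.0041], "r": [0, 0.042, 0]}, {"pos": [0.0004, 0, 0.0041], "r": [0, 0.042, 0]}, {"pos": [0.0004, 0, 0.0041], "r": [0, 0.042, 0]}]' | python3 inch.py; echo '[{}, {}]' | python3 inch.py|sed -n 4p; python3 - <<'E'
from h import *
state();t=cap("top");s=cap("side")
cv2.imwrite("pics/g4.png",np.hstack([cv2.resize(t["img"][160:260,310:410],(400,400)),cv2.resize(s["img"][200:320,290:410],(400,400))]))
E
```

```text
time_s: 25.5
eef_pos: [0.5746, -0.0656, 0.1403]
tool_rot: [0.73, 0.054, 0.679, -0.049]
contact_force: [2.2, 1.1, 1.0]
opening: 0.0193
grasp_force: 45.0
contact_force: [3.3, 0.6, 3.3]
t 25.7 eye stand-frame x,y,z [-5.610e-02 -1.000e-04  2.384e-01] tilt 85.7 yaw err -0.1 roll 0.1 J [-0.78  0.54  2.39  2.19  1.37 -1.4 ] f [3.3 0.6 3.3]
```

View pics/g4.png

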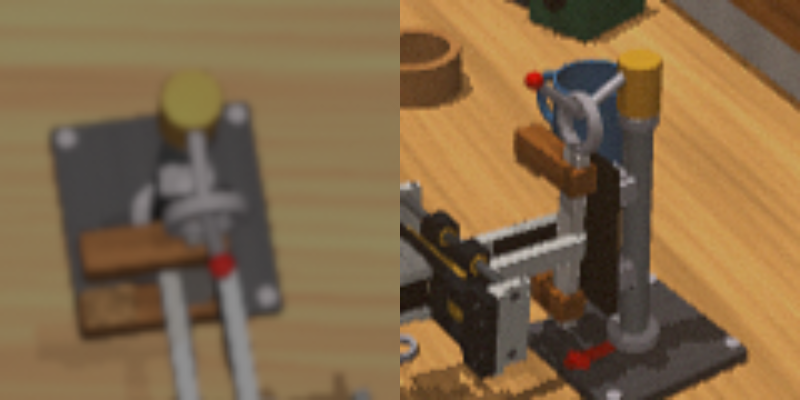

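The ring is over the hook at its seat, the clamp is upright in front of the back rest, and the hook faces along the arrow. The hook carries the weight. Releasing gently.

```bash
echo '[{}, {}, {}]' | python3 inch.py - 5; echo '[{}, {}, {}]' | python3 inch.py 0.028; echo '[{}, {}, {}, {}, {}]' | python3 inch.py 0.07;echo '[{}, {}, {}, {}, {}]' | python3 inch.py
python3 - <<'E'
from h import *
state();t=cap("top");s=cap("side")
cv2.imwrite("pics/g5.png",np.hstack([cv2.resize(t["img"][160:260,310:410],(400,400)),cv2.resize(s["img"][200:320,290:410],(400,400))]))
E
```

```text
time_s: 26.1
eef_pos: [0.5733, -0.0652, 0.1391]
tool_rot: [0.731, 0.053, 0.678, -0.049]
contact_force: [1.2, -0.7, 3.6]
opening: 0.0196
grasp_force: 5.0
time_s: 26.4
eef_pos: [0.5729, -0.0647, 0.1374]
tool_rot: [0.732, 0.052, 0.677, -0.049]
contact_force: [-0.0, 0.1, -0.7]
opening: 0.0281
grasp_force: 0.1
time_s: 26.9
eef_pos: [0.5733, -0.0649, 0.1382]
tool_rot: [0.732, 0.053, 0.678, -0.049]
contact_force: [-0.3, -0.3, 0.3]
opening: 0.0648
grasp_force: 0.0
time_s: 27.4
eef_pos: [0.5733, -0.065, 0.1383]
tool_rot: [0.732, 0.053, 0.678, -0.049]
contact_force: [-0.8, 0.1, -0.1]
opening: 0.0701
grasp_force: 0.0
t 27.4 eye stand-frame x,y,z [-5.670e-02  2.000e-04  2.367e-01] tilt 85.6 yaw err -0.1 roll -0.0 J [-0.79  0.54  2.39  2.19  1.37 -1.4 ] f [-0.8  0.1 -0.1]
```

View pics/g5.png

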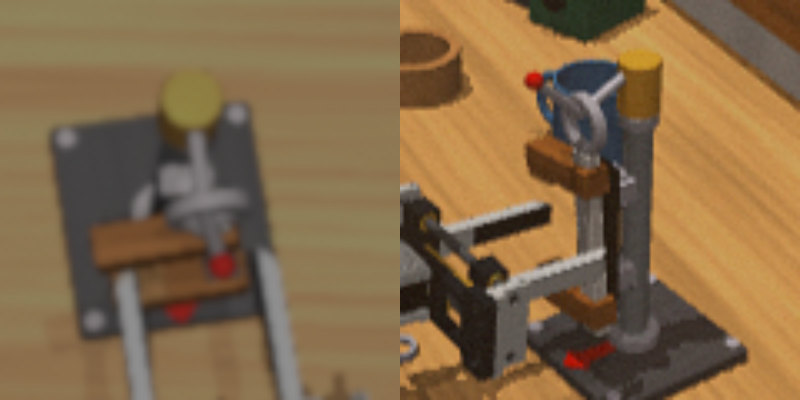

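The clamp hangs upright on the hook with no force on the fingers. Checking that the model allows a straight retreat.

```bash
python3 - <<'E'
from k import *
M,p,e=state();M=R.from_quat(o["tool_rot"])
for d in(.02,.04,.06,.08):
    q,er=ik(p-M.as_matrix()[:,2]*d,M,5);print(d,q.round(2),round(er,4))
E
```

```text
t 27.5 eye stand-frame x,y,z [-5.670e-02  2.000e-04  2.366e-01] tilt 85.6 yaw err -0.1 roll -0.0 J [-0.79  0.54  2.39  2.19  1.37 -1.4 ] f [ 0.5 -0.6 -0.6]
0.02 [-0.85  0.53  2.42  2.12  1.4  -1.41] 0.0
0.04 [-0.93  0.53  2.46  2.05  1.42 -1.43] 0.0
0.06 [-1.03  0.56  2.46  1.93  1.47 -1.46] 0.0082
0.08 [-1.13  0.59  2.46  1.81  1.51 -1.48] 0.0155
```

```bash
echo '[{"pos": [0, 0, -0.008]}, {"pos": [0, 0, -0.01]}, {"pos": [0, 0, -0.01]}, {"pos": [0, 0, -0.01]}, {}]' | python3 inch.py; for i in 1 2 3 4 5; do echo '[{}, {}, {}, {}, {}]' | python3 inch.py >/dev/null; done; python3 - <<'E'
from h import *
M,p,_=state();print(((p-C)@F).round(4));t=cap("top");s=cap("side")
for b in blobs(t,(0,150,80),(7,255,255),(355,180,400,260))[0]:
    q=plane(t,b[1],.285);v=q-C;print("ball",b[1],np.degrees(np.arctan2(v[1],v[0])))
cv2.imwrite("pics/g6.png",np.hstack([cv2.resize(t["img"][160:260,310:410],(400,400)),cv2.resize(s["img"][200:320,290:410],(400,400))]))
E
```

```text
time_s: 28.0
eef_pos: [0.5349, -0.0708, 0.141]
tool_rot: [0.732, 0.051, 0.677, -0.049]
contact_force: [-0.2, 0.6, -0.2]
opening: 0.07
grasp_force: 0.0
t 30.5 eye stand-frame x,y,z [-0.0946  0.0003  0.2396] tilt 85.6 yaw err -0.1 roll -0.0 J [-0.92  0.53  2.46  2.06  1.42 -1.43] f [0.3 0.1 0.8]
-0.0947
ball [365.1, 226.1] -171.56987261847618
ball [356.2, 237.0] 177.68924154441814
```

View pics/g6.png

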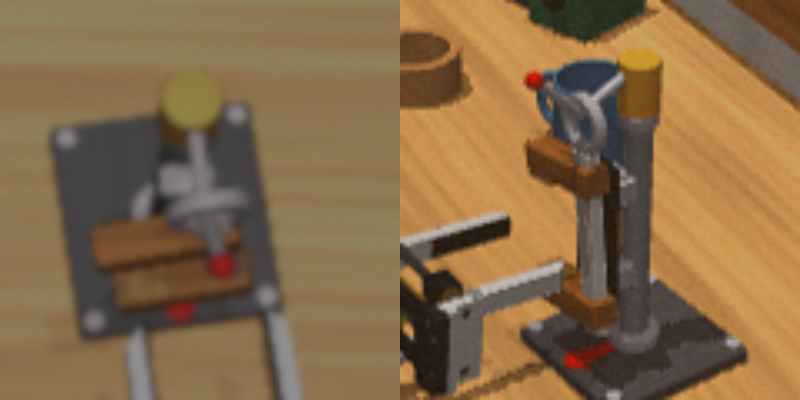

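The clamp hangs upright and at rest, the hook is home (ball at −171.6°), and the fingers are clear.

```bash
python3 -c "
from plant import robot, cams, order, readout
print(order.finish_job())"
```

```text
the job is handed in; nothing more can be done
None
```

The hook is home against its stop, and the clamp hangs by its eye on it, upright and at rest with the gripper clear; I handed the job in at about 31 s of the 72 s allowed.

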